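Hold a freshly lacquered plate on a spatula inside the curing cabinet

TASK

The zinc plate standing on four spacers is wet with lacquer, so the gripper must not touch it: take the orange-handled spatula by the handle, slide its tongue under the plate from one of the plate's long sides, between the spacers and up to the spatula's shoulder, and lift the plate off the bench. Carry it level through the narrow slot in the front of the white curing cabinet, without ramming the plate against the cabinet, until the whole plate is inside under the lamp and the spatula's tip has pushed the red plunger at the back about half-way in. The lamp burns only while the plunger is held in, so finish while holding exactly that: the spatula still gripped, the plate riding level on its tongue and touching nothing else, the other things on the bench left alone.

Things in the scene. Friction and masses are not known exactly. Their poses are not given: they have to be found in the camera images.
- wet_plate: grey zinc plate, 58 mm along its x, 88 mm along its y, 4 mm thick, on four round spacers (diameter 11.4, 10 tall, centres x = +-16, y = +-22 mm), 14 mm high in all, 0.11-0.18 kg, loose. Origin: mid plan, at the spacers' feet; z up. Passage under it along x: 32.6 mm wide, 10 mm high. Same when turned half round; +x starts pointing ahead-left of the robot, the -x side is clear for the spatula
- spatula: loose, lying flat, 0.22 kg, +x to the tip, z up. Orange handle: bar 24 mm wide (y), 24 mm high, x = -60 to +40 mm. Steel blade 3 mm thick; both undersides at z = 0: neck 22 mm wide to x = 76, shoulder 52 mm wide to x = 88, tongue 28 mm wide to its round tip at x = 150 mm. Origin: underside, mid width, 40 mm behind the handle's front: grip here across y from above, firmly (100 N)
- spatula_shoulder (a point): middle of the front edge of the shoulder, underside (x = 88 mm of the spatula). With the near spacers against the shoulder, the plate's centre is 22 mm ahead of this point and the tip sticks out 11 mm past the plate's far edge. When the plate rests on the tongue its spacers' feet hang 7 mm below the blade's underside
- spatula_tip (a point): front end of the spatula's tongue, on the underside (x = 150 mm of the spatula)
- cure_cabinet: white UV curing cabinet with dark front, fixed, 130 mm deep, 150 wide, 165 high (183 with the finned cooler on the roof). +x points into it: front sheet (5 mm thick) at x = -80 mm, back at x = +50 mm. Origin on the bench, z up. Front: loading slot, amber window above it. Inside empty from 15 to 149 mm height, 138 mm wide, no shelf
- slot (a point): centre of the loading slot, on the front of its bare metal collar, 85 mm above the bench; axes as the cabinet's (+x goes in). Slot 92 mm wide (y), 18 mm high: 2 mm to spare all round the plate with its spacers (plate origin 7 mm below this point when centred). Slot 11 mm deep; before it a flared lip sticks out 4 mm and opens to about 98 x 24 mm
- lamp_spot (a point): the place under the lamp for the plate's origin (height of the spacers' feet, 78 mm above the bench), 54 mm in from the slot point along the cabinet's x; axes as the cabinet's
- start_plunger (a joint): red spring plunger inside the cabinet, in m: 0 = out, 0.012 = fully in, moving along the cabinet's +x; takes 2 N at first, 5 N at the end, springs back when let go. With the plate against the shoulder and at lamp_spot the tip has pushed it in about 6 mm
- plunger_face (a point): centre of the plunger's round face (16 mm across), which looks towards the slot; on the slot's middle line, 86.5 mm above the bench, 88.5 mm in from the slot point when out
- lacquer_bottle: small dark bottle with a white cap, diameter 42 mm, 95 mm tall, left of the plate; bystander; origin at its foot
- tape_roll: black roll of tape lying flat, 70 mm across, 19 mm high, far left and near the robot; bystander; origin at its underside
- blue_carton: blue carton 45 x 60 x 45 mm on the right; bystander; origin at its underside
- bolt_3: hex bolt standing on its head, 20 mm across, 47 mm tall, on the right; bystander; origin at its foot
There are look-alikes about, which are no part of the job. Of the things that look like the spatula, the larger one is meant.

How it is judged:
By the outcome, as a careful person would: the job done as asked, in the order asked, and still so for the second after the job is handed in, while the arm keeps its last pose, push and grip.
It also fails if it takes over 67 s, if anything falls off the work surface, if the arm or the gripper's body presses on something with over 40 N, if the wrist force passes 120 N, or if a joint passes its speed limit or range.

ROBOT

A 6-joint arm with a two-finger parallel gripper is mounted at the origin on the work surface; the furniture and walls round the work are solid. World frame = base frame: x ahead of the robot, y to its left, z up, the work surface at z = 0. Lengths are in m, angles in rad, forces in N, time in s.
With the tool pointing down it reaches from about 0.375 to 0.975 m from the base axis. Payload 3.8 kg.
Tool frame: the origin (TCP) lies on the front face of the gripper's body, between the roots of the fingers; the fingertips stand 64 mm ahead of it and the grasp point (between the pads) lies 45 mm ahead of it (finger_overhang is the distance from the TCP to the fingertips, in m); z points along the fingers, y is the direction in which the jaws open and shut (so a half turn about z gives the same grasp; the last joint's range is limited). The gripper opens to 88 mm and grips with 3 to 60 N. Pads are 18 mm wide; open, the fingers measure 123 mm over their backs; the gripper's body (75 mm by 187 mm) begins 45 mm behind the grasp point.
Start: joints at [1.068, 0.264, 1.604, -0, 1.274, -0.037], TCP at [0.303, 0.603, 0.303] pointing down, gripper open.
Joint ranges: [-2.63, 2.63], [-0.94, 2.18], [0.31, 2.57], [-1.31, 4.45], [0, 2.66], [-2.55, 2.55]. Speed limits (rad/s): [2.57, 2.57, 3.14, 3.14, 3.14, 3.14].

INTERFACE

Orientations are given as a unit quaternion [w, x, y, z].
In Python, from station import read_state, grab_frame, job_done, finger_overhang gives the robot as it stands.
- The arm moves only by the shell command python3 -m pendant 'ROWS' [FORCE]. ROWS is JSON, a list of rows, each an object with "offset": the shift along the world's x, y, z in mm, a list of three; "dr": the turn, a rotation vector about the world's x, y, z in rad, a list of three; "fingers": the closure, from 0 (fully open) to 1 (shut). A call has 1 to 12 rows; each row shifts and turns the pose as measured when the row begins; what a row does not reach is not made up. A row lasts 1/12 s, in which the tool goes at most 41.7 mm and 7.16 degrees, less where a joint would pass 70% of its speed; a pose out of reach is approached as far as the arm can. A call is refused whole if a number of a shift passes 41.7 or a number of a turn 0.125, either way. A call with a gripper value outside its range is refused whole. The fingers move at their own pace and stop on an object; FORCE is the grip in N (left out, the last holds). Time passes only in rows, so rows that do not move let the fingers close. It gives the time, the measured TCP pose, the force and the opening at its end, in the units of the state.
- read_state(): the state, without advancing time (a new reading comes with each control period).
- grab_frame(name): name is "scene" or "top" or "wrist"; returns a dict with "color" (420x560x3 uint8, red, green, blue), "K" (3x3 intrinsics, pixels), "cam_to_world" (4x4, takes a point from camera to world coordinates); the wrist camera has in their place "tool_from_camera" (4x4, takes a point from camera to tool coordinates, whose origin is the TCP and whose axes are the flange's). Camera axes: x right, y down, z forward; pixel columns grow to the right and rows downward; lengths in m; the calibration is good to about 2 mm. A picture is of the moment at which its call begins: read the wrist's pose just before it. There is no depth.
- job_done(): hands the job in, once; it reports no verdict.
The state is a dict: "t": time; "joint_positions": joint angles; "dq": joint speeds; "effort": joint torques, N m; "ee_pos": TCP position; "tool_rot": TCP orientation; "ft_force": force on the tool from outside, world axes, zero at the start; "torque": the same for the moment, N m; "opening": finger opening in m.
Only numpy, scipy, OpenCV 4.12 (cv2) and the standard library are available. Lean on these libraries where they do the work, as an engineer would, in place of code of your own. Each camera call takes 0.05 s, during which the arm holds its last target. There are 200 camera calls.

## Working session

There is one attempt and no reset: what is moved stays moved. The work goes in short steps, Python scripts to look and compute and a shell command to move; the robot and the scene stay as the last step left them, time stands still between calls to the robot, and variables do not carry over. Pictures are saved under pics/ and viewed, about 8 in all and at most 12, crops included, and the job is handed in when it is done.

```bash
mkdir -p pics; ls; cat > h.py <<'E'
import numpy as np, cv2, json
from station import read_state, grab_frame, finger_overhang
from scipy.spatial.transform import Rotation as R
def ray(f,u,v):
    K=np.array(f["K"]);T=np.array(f["cam_to_world"])
    d=T[:3,:3]@np.linalg.solve(K,[u,v,1.]);return T[:3,3],d
def px2w(f,u,v,z):
    o,d=ray(f,u,v);return o+d*(z-o[2])/d[2]
def w2px(f,p):
    K=np.array(f["K"]);T=np.linalg.inv(np.array(f["cam_to_world"]))
    q=K@(T[:3,:3]@np.array(p)+T[:3,3]);return q[:2]/q[2]
def save(f,name): cv2.imwrite("pics/"+name,cv2.cvtColor(f["color"],cv2.COLOR_RGB2BGR))
E
python3 - <<'E'
from h import *
import pickle
s=read_state();print(s,finger_overhang)
for n in("scene","top"):
    f=grab_frame(n);save(f,n+"0.png");pickle.dump(f,open(n+"0.pkl","wb"));print(n,f["K"],f["cam_to_world"])
E
```

```text
pics
{'t': 0.0, 'joint_positions': array([ 1.06812723e+00,  2.64750933e-01,  1.60536158e+00,  1.27701840e-06,
        1.27367740e+00, -3.69443883e-02]), 'dq': array([1.21033156e-06, 1.36131244e-03, 1.98245334e-03, 3.13688521e-04,
       1.78651006e-04, 3.69310275e-04]), 'effort': array([-2.50116973e-03, -5.02110457e+01, -3.56878066e+01,  7.26315938e-02,
        2.98591016e-02, -2.23868587e-04]), 'ee_pos': array([0.30288081, 0.60260506, 0.30139604]), 'tool_rot': array([-2.93422568e-04,  2.30763605e-01,  9.73009225e-01, -1.05872082e-03]), 'ft_force': array([-0.48753949, -0.0505969 ,  0.09256098]), 'torque': array([-0.03276594,  0.01303984,  0.03125958]), 'opening': 0.08827891370412362} 0.064
scene [[462.45403873   0.         278.75814177]
 [  0.         462.45403873 210.14399187]
 [  0.           0.           1.        ]] [[ 0.8361553  -0.25737324  0.48435867 -0.21077138]
 [-0.54844573 -0.40388496  0.73217772 -1.13671085]
 [ 0.00718224 -0.87785873 -0.47886581  0.79332675]
 [ 0.          0.          0.          1.        ]]
top [[383.92927286   0.         268.87578567]
 [  0.         383.92927286 214.11845389]
 [  0.           0.           1.        ]] [[-0.02229618 -0.98134236  0.19097133  0.33131357]
 [-0.99923204  0.02803064  0.02737898 -0.03721542]
 [-0.0322212  -0.19021422 -0.98121371  1.0775013 ]
 [ 0.          0.          0.          1.        ]]
```

View pics/top0.png

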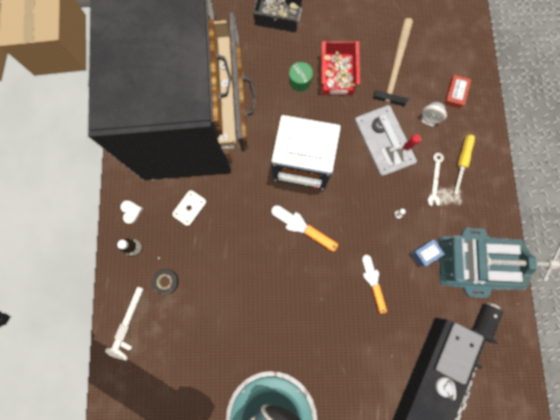

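View pics/scene0.png

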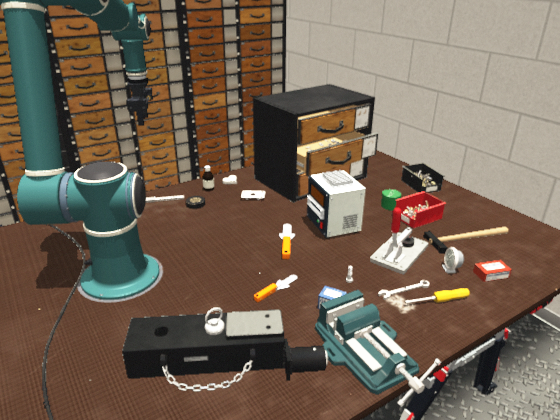

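The top view shows the larger orange spatula at (305,228), a smaller one at (374,285), the plate candidate at (190,208), and the cabinet at (305,150) with its front facing down the image. I'll check these in one close-up.

```bash
python3 - <<'E'
from h import *
t=cv2.imread("pics/top0.png");s=cv2.imread("pics/scene0.png")
c=lambda im,u,v,w,h,k:cv2.resize(im[v:v+h,u:u+w],(w*k,h*k),interpolation=cv2.INTER_CUBIC)
m=np.vstack([np.hstack([c(t,160,180,50,50,6),c(t,265,195,80,60,5)[:300]]),np.hstack([c(t,265,110,80,85,3)[:250],c(s,300,165,75,75,4)[:250,:],c(s,230,180,40,25,4).repeat(1,0)[:100,:160].copy() if 0 else cv2.resize(s[180:215,230:270],(160,250))[:250]])])if 0 else None
a=np.hstack([c(t,160,180,50,60,6),c(t,268,200,75,60,6)]);b=np.hstack([c(t,265,110,80,84,3)[:240],c(s,300,165,75,60,4),cv2.resize(s[184:204,230:270],(220,240))])
w=max(a.shape[1],b.shape[1]);a=np.pad(a[:345],((0,0),(0,w-a.shape[1]),(0,0)));b=np.pad(b,((0,0),(0,w-b.shape[1]),(0,0)))
cv2.imwrite("pics/m1.png",np.vstack([a,b]));print(a.shape,b.shape)
E
```

```text
(345, 760, 3) (240, 760, 3)
```

View pics/m1.png

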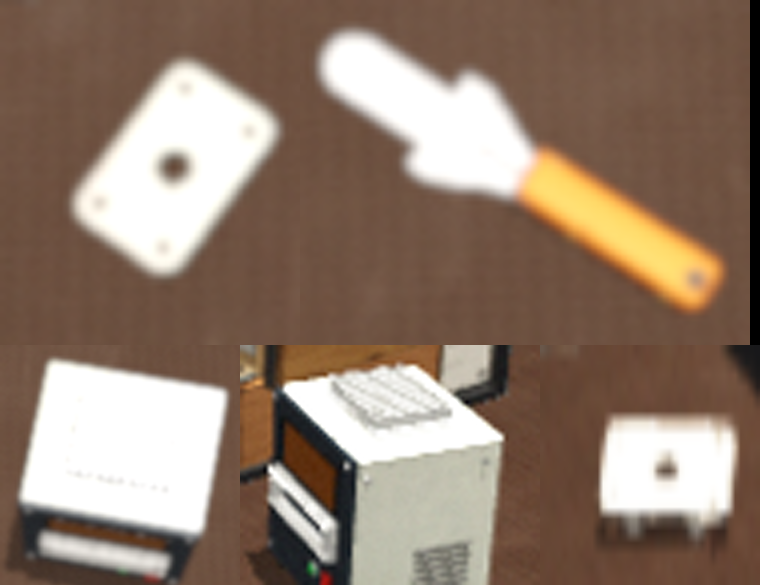

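The larger spatula is confirmed: broad shoulder, orange handle with its end at (337,245). The smaller one at (374,285) is a decoy. The white plate with a centre hole stands on spacers at (190,208). The cabinet slot collar is on the dark front at about (300,182). Next I'll measure them.

```bash
python3 - <<'E'
from h import *
import pickle
def rect(m,f,z):
    c=max(cv2.findContours(m.astype(np.uint8),cv2.RETR_EXTERNAL,cv2.CHAIN_APPROX_NONE)[0],key=cv2.contourArea)[:,0]
    P=np.array([px2w(f,u,v,z)[:2] for u,v in c])*1e3
    r=cv2.minAreaRect(P.astype(np.float32));return np.round(r[0],1),np.round(r[1],1),round(r[2],1),P
def win(m,u0,v0,u1,v1):
    o=np.zeros_like(m);o[v0:v1,u0:u1]=m[v0:v1,u0:u1];return o
W={"top":dict(p=(165,180,215,235),s=(265,195,345,255)),"scene":dict(p=(235,184,270,204),s=(270,220,300,260))}
for n in W:
    f=pickle.load(open(n+"0.pkl","rb"));h=cv2.cvtColor(f["color"],cv2.COLOR_RGB2HSV).astype(int)
    wh=(h[...,1]<70)&(h[...,2]>150);og=(h[...,0]<28)&(h[...,1]>150)&(h[...,2]>150)
    a=rect(win(wh,*W[n]['p']),f,.014);print(n,"plate",a[:3])
    o=rect(win(og,*W[n]['s']),f,.020);b=rect(win(wh,*W[n]['s']),f,.003);print(" handle",o[:3],"blade",b[:3])
    if n=="top":
        d=b[3].mean(0)-o[3].mean(0);d/=np.linalg.norm(d);print(" dir",d,np.degrees(np.arctan2(d[1],d[0])),"tip",b[3][np.argmax(b[3]@d)],"hback",(o[3]@d).min(),(o[3]@d).max(),(b[3]@d).max(), "lat",np.array([-d[1],d[0]])@o[3].mean(0),np.array([-d[1],d[0]])@b[3].mean(0))
        C=[px2w(f,265+x/3,110+y/3,.165)[:2]*1e3 for x,y in((48,15),(228,43),(203,188),(22,155))]
        C=np.array(C);print("cab",C.round(1),[np.linalg.norm(C[i]-C[i-1]).round(1) for i in range(4)],C.mean(0),[np.degrees(np.arctan2(*(C[i]-C[j])[::-1])) for i,j in((0,3),(1,2),(0,1),(3,2))])
E
```

```text
top plate (array([564.5, 220.9]), array([66. , 95.1]), 54.0)
 handle (array([ 464.7, -151.5]), array([97.8, 30.3]), 55.0) blade (array([529.3, -65.4]), array([113.1,  56.8]), 43.0)
 dir [0.57689363 0.81681928] 54.767647648188934 tip [558.09149047 -13.70844674] hback 95.51881662944712 193.30762808018326 310.76210175977815 lat -466.736900096127 -466.736900096127
cab [[ 765.1  -48.4]
 [ 734.2 -198.7]
 [ 608.3 -171. ]
 [ 641.5  -23.3]] [np.float64(126.1), np.float64(153.5), np.float64(128.9), np.float64(151.4)] [ 687.29105179 -110.3695567 ] [np.float64(-11.459803675215433), np.float64(-12.40808094171755), np.float64(78.38495405654925), np.float64(77.31675242343265)]
scene plate (array([565.2, 213.5]), array([67.1, 91. ]), 57.6)
 handle (array([ 460.9, -162.7]), array([117. ,  24.8]), 55.5) blade (array([533.7, -58.3]), array([96.1, 49.1]), 56.7)
```

```bash
python3 -m pendant '[{"offset":[9,-41,0],"dr":[0,0,-0.1],"fingers":0},{"offset":[9,-41,0],"dr":[0,0,-0.1],"fingers":0},{"offset":[9,-41,0],"dr":[0,0,-0.1],"fingers":0},{"offset":[9,-41,0],"dr":[0,0,-0.1],"fingers":0},{"offset":[9,-41,0],"dr":[0,0,-0.1],"fingers":0},{"offset":[9,-41,0],"dr":[0,0,-0.1],"fingers":0},{"offset":[9,-41,0],"dr":[0,0,-0.1],"fingers":0},{"offset":[9,-41,0],"dr":[0,0,-0.1],"fingers":0},{"offset":[9,-41,0],"dr":[0,0,-0.1],"fingers":0},{"offset":[9,-41,0],"dr":[0,0,-0.1],"fingers":0},{"offset":[9,-41,0],"dr":[0,0,-0.1],"fingers":0},{"offset":[9,-41,0],"dr":[0,0,-0.1],"fingers":0}]'
python3 - <<'E'
from h import *
s=read_state();print(s["t"],s["ee_pos"],R.from_quat(s["tool_rot"],scalar_first=True).as_matrix().round(3));f=grab_frame("wrist");print(f["K"],np.array(f["tool_from_camera"]).round(4))
E
```

```text
t: 1.1
ee_pos: [0.4014, 0.115, 0.2925]
tool_rot: [-0.003, 0.754, 0.657, -0.003]
ft_force: [0.9, 0.2, -0.2]
opening: 0.0878
1.1 [0.40139491 0.11499426 0.29247739] [[ 0.137  0.991 -0.01 ]
 [ 0.991 -0.137  0.   ]
 [-0.001 -0.01  -1.   ]]
[[336.28512698   0.         278.80291028]
 [  0.         336.28512698 213.45691852]
 [  0.           0.           1.        ]] [[ 8.000e-04 -9.654e-01 -2.607e-01  6.650e-02]
 [ 1.000e+00  5.000e-04  1.100e-03  2.000e-04]
 [-9.000e-04 -2.607e-01  9.654e-01 -8.190e-02]
 [ 0.000e+00  0.000e+00  0.000e+00  1.000e+00]]
```

```bash
python3 -m pendant '[{"offset":[9,-33,-8],"dr":[0,0,-0.06],"fingers":0},{"offset":[9,-33,-8],"dr":[0,0,-0.06],"fingers":0},{"offset":[9,-33,-8],"dr":[0,0,-0.06],"fingers":0},{"offset":[9,-33,-8],"dr":[0,0,-0.06],"fingers":0},{"offset":[9,-33,-8],"dr":[0,0,-0.06],"fingers":0},{"offset":[9,-33,-8],"dr":[0,0,-0.06],"fingers":0},{"offset":[9,-33,-8],"dr":[0,0,-0.06],"fingers":0},{"offset":[5,-20,-8],"dr":[0,0,-0.04],"fingers":0},{"offset":[0,0,0],"dr":[0,0,0],"fingers":0},{"offset":[0,0,0],"dr":[0,0,0],"fingers":0}]'
cat >> h.py <<'E'
def wframe(name=None):
    s=read_state();f=grab_frame("wrist");T=np.eye(4)
    T[:3,:3]=R.from_quat(s["tool_rot"],scalar_first=True).as_matrix();T[:3,3]=s["ee_pos"]
    f["cam_to_world"]=T@np.array(f["tool_from_camera"])
    if name: save(f,name)
    return s,f
def yaw(s): 
    M=R.from_quat(s["tool_rot"],scalar_first=True).as_matrix();return np.degrees(np.arctan2(M[1,0],M[0,0])),M[:,2]
E
python3 - <<'E'
from h import *
import pickle
s,f=wframe("w1.png");pickle.dump((s,f),open("w1.pkl","wb"));print(s["t"],s["ee_pos"],yaw(s))
for p in((472,-142,12),(558,-15,0)):print(w2px(f,np.array(p)/1e3))
E
```

```text
t: 1.98
ee_pos: [0.4701, -0.1551, 0.2247]
tool_rot: [-0.002, 0.892, 0.451, -0.003]
ft_force: [0.2, 0.8, 0.5]
opening: 0.0886
1.9833 [ 0.47011462 -0.15512776  0.22474279] (np.float64(53.662632838453426), array([-7.91758059e-03,  5.43657529e-04, -9.99968508e-01]))
[272.63043685 185.8390157 ]
[264.74702524  -5.42318647]
```

View pics/w1.png

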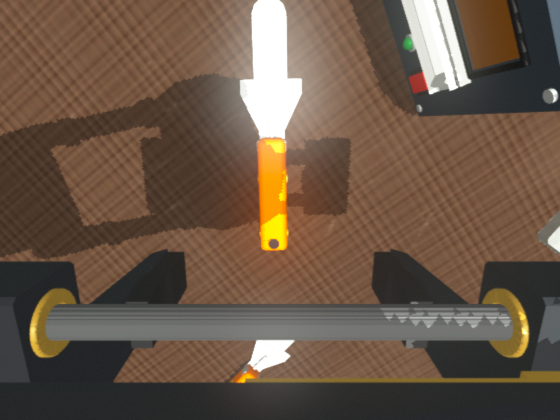

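The wrist view has the handle at columns 258-287, rows 140-249, and the shoulder's front edge at row 81, columns 241-301. The cabinet front shows top right.

```bash
python3 - <<'E'
from h import *
import pickle
s,f=pickle.load(open("w1.pkl","rb"))
h=cv2.cvtColor(f["color"],cv2.COLOR_RGB2HSV).astype(int)
og=(h[...,0]<28)&(h[...,1]>180)&(h[...,2]>150);og[:120]=0;og[260:]=0
for r in(145,160,200,230,244):
    c=np.where(og[r,240:300])[0]+240;print(r,c.min(),c.max())
wh=(h[...,1]<90)&(h[...,2]>170)
for r in(15,30,50,70,78,80,82,84,90):
    c=np.where(wh[r,230:310])[0]+230;print(r,c.min(),c.max(),end="; ")
P=lambda u,v,z:(px2w(f,u,v,z)[:2]*1e3).round(1)
print();print("tongue15",P(268.8,15,.003),"sh",P(271.3,81,.003),"hf",P(272,140,.024),"hb",P(274,249,.024))
E
```

```text
145 282 284
160 258 284
200 259 286
230 260 287
244 260 287
15 251 286; 30 252 287; 50 252 287; 70 248 296; 78 251 301; 80 240 302; 82 240 302; 84 240 304; 90 240 303; 
tongue15 [551.5 -29.4] sh [523.4 -70.5] hf [ 495.9 -109.4] hb [ 440.3 -187.2]
```

```bash
python3 -m pendant '[{"offset":[1,6,-25],"dr":[0,-0.008,0.017],"fingers":0},{"offset":[1,5,-35],"dr":[0,0,0],"fingers":0},{"offset":[0,2,-35],"dr":[0,0,0],"fingers":0},{"offset":[0,0,-25],"dr":[0,0,0],"fingers":0},{"offset":[0,0,-15],"dr":[0,0,0],"fingers":0},{"offset":[0,0,0],"dr":[0,0,0],"fingers":0},{"offset":[0,0,0],"dr":[0,0,0],"fingers":0}]'
python3 -c "
from h import *
s=read_state();print(s['ee_pos'],yaw(s))"
```

```text
t: 2.62
ee_pos: [0.4733, -0.1316, 0.0911]
tool_rot: [0.002, 0.884, 0.467, 0.004]
ft_force: [-0.1, -0.7, -0.0]
opening: 0.0885
[ 0.47327732 -0.13164959  0.0911403 ] (np.float64(55.66116416553017), array([ 9.59234077e-03, -4.01566943e-04, -9.99953912e-01]))
```

```bash
python3 -m pendant '[{"offset":[0,-10,0],"dr":[0,0.009,-0.018],"fingers":0},{"offset":[0,0,0],"dr":[0,0,0],"fingers":0}]'
python3 -c "
from h import *
s=read_state();print(s['ee_pos'],yaw(s),abs(s['dq']).max())"
python3 -m pendant '[{"offset":[0,0,0],"dr":[0,0,0],"fingers":0},{"offset":[0,0,0],"dr":[0,0,0],"fingers":0}]'
python3 -c "
from h import *
s=read_state();print(s['ee_pos'],yaw(s),abs(s['dq']).max())"
```

```text
t: 2.78
ee_pos: [0.4741, -0.1406, 0.0932]
tool_rot: [0.001, 0.888, 0.46, 0.001]
ft_force: [0.7, -0.1, -0.2]
opening: 0.0884
[ 0.4741294  -0.14061222  0.09322573] (np.float64(54.77365892359256), array([ 0.00177058, -0.00108915, -0.99999784])) 0.03585831067037193
t: 2.95
ee_pos: [0.4762, -0.1415, 0.0962]
tool_rot: [0.003, 0.888, 0.46, 0.002]
ft_force: [-1.2, 0.6, -0.6]
opening: 0.088
[ 0.47624572 -0.14150918  0.09618918] (np.float64(54.74975777324125), array([ 0.00662879, -0.00269061, -0.99997441])) 0.017590430349773832
```

```bash
python3 -m pendant '[{"offset":[-4,0,-16],"dr":[0.003,0.007,-0.002],"fingers":0},{"offset":[-1,0,-13],"dr":[0,0.002,0],"fingers":0}]'
python3 -c "
from h import *
s=read_state();print(s['ee_pos'],yaw(s),abs(s['dq']).max())"
python3 -m pendant '[{"offset":[0,0,0],"dr":[0,0,0],"fingers":0}]'
python3 -c "
from h import *
s=read_state();print(s['ee_pos'],yaw(s),abs(s['dq']).max())"
```

```text
t: 3.12
ee_pos: [0.4758, -0.1434, 0.0721]
tool_rot: [0.004, 0.889, 0.459, 0.003]
ft_force: [-1.3, 0.2, -0.4]
opening: 0.0882
[ 0.47575917 -0.14340707  0.07208482] (np.float64(54.59776925248755), array([ 0.0086796 , -0.00354837, -0.99995604])) 0.32009655456267483
t: 3.2
ee_pos: [0.4752, -0.1434, 0.0714]
tool_rot: [0.003, 0.889, 0.458, 0.003]
ft_force: [-0.7, 0.4, -0.3]
opening: 0.088
[ 0.47519711 -0.14342545  0.07135063] (np.float64(54.57432870876201), array([ 0.00759727, -0.00312695, -0.99996625])) 0.034241001139831306
```

```bash
python3 -m pendant '[{"offset":[-3.5,1.5,-4.5],"dr":[0.004,0.009,0],"fingers":0}]'
python3 -c "
from h import *
s=read_state();print(s['ee_pos'],yaw(s),abs(s['dq']).max())"
python3 -m pendant '[{"offset":[0,0,0],"dr":[0,0,0],"fingers":0}]'
python3 -c "
from h import *
s=read_state();print(s['ee_pos'],yaw(s),abs(s['dq']).max())"
```

```text
t: 3.28
ee_pos: [0.4731, -0.1426, 0.0683]
tool_rot: [0.0, 0.889, 0.458, 0.001]
ft_force: [0.6, 0.4, 1.2]
opening: 0.0879
[ 0.47313309 -0.14261777  0.06827242] (np.float64(54.5500674529597), array([ 1.49753624e-03, -1.27224914e-04, -9.99998871e-01])) 0.08396038445752808
t: 3.37
ee_pos: [0.4723, -0.1424, 0.068]
tool_rot: [-0.0, 0.889, 0.458, -0.0]
ft_force: [0.3, -0.0, -0.4]
opening: 0.0882
[ 0.47227112 -0.14240559  0.06800023] (np.float64(54.53594643417991), array([-4.16789137e-04,  6.43159354e-04, -9.99999706e-01])) 0.03002837497709349
```

```bash
python3 -m pendant '[{"offset":[0,0,0],"dr":[0,0,0],"fingers":1},{"offset":[0,0,0],"dr":[0,0,0],"fingers":1},{"offset":[0,0,0],"dr":[0,0,0],"fingers":1},{"offset":[0,0,0],"dr":[0,0,0],"fingers":1},{"offset":[0,0,0],"dr":[0,0,0],"fingers":1},{"offset":[0,0,0],"dr":[0,0,0],"fingers":1}]' 60
python3 -c "
from h import *
s=read_state();print(s['ee_pos'],yaw(s),abs(s['dq']).max())"
```

```text
t: 3.87
ee_pos: [0.4742, -0.1431, 0.0708]
tool_rot: [0.001, 0.889, 0.458, 0.002]
ft_force: [0.6, 0.3, -0.7]
opening: 0.0503
[ 0.47418684 -0.14312138  0.07077459] (np.float64(54.52458296615763), array([ 4.03573856e-03, -8.18478185e-04, -9.99991521e-01])) 0.0035716985837550047
```

```bash
python3 -m pendant '[{"offset":[-2,1,-4],"dr":[0.001,0.005,0],"fingers":1},{"offset":[-0.3,0,-0.5],"dr":[0,0.0007,0],"fingers":1},{"offset":[-0.3,0,-0.5],"dr":[0,0.0007,0],"fingers":1},{"offset":[-0.3,0,-0.5],"dr":[0,0.0007,0],"fingers":1}]'
python3 -c "
from h import *
s=read_state();print(s['ee_pos'],yaw(s),abs(s['dq']).max())"
python3 -m pendant '[{"offset":[-0.3,0,-0.5],"dr":[0,0.0007,0],"fingers":1},{"offset":[-0.3,0,-0.5],"dr":[0,0.0007,0],"fingers":1}]'
python3 -c "
from h import *
s=read_state();print(s['ee_pos'],yaw(s),s['torque'])"
```

```text
t: 4.2
ee_pos: [0.4712, -0.142, 0.065]
tool_rot: [-0.001, 0.889, 0.458, -0.001]
ft_force: [-0.8, 1.0, 13.5]
opening: 0.0236
[ 0.47117413 -0.14198437  0.06496691] (np.float64(54.536123418207545), array([-3.32325605e-03,  1.16974812e-04, -9.99994471e-01])) 0.018559596499229024
t: 4.37
ee_pos: [0.4712, -0.142, 0.065]
tool_rot: [-0.001, 0.889, 0.458, -0.002]
ft_force: [-1.5, 0.7, 4.5]
opening: 0.0234
[ 0.47123316 -0.14199241  0.0649864 ] (np.float64(54.551203284008274), array([-4.17227539e-03,  2.03900562e-04, -9.99991275e-01])) [0.10116576 0.21782367 0.05239951]
```

```bash
python3 -m pendant '[{"offset":[0,0,25],"dr":[0,0,0],"fingers":1},{"offset":[-3,20,30],"dr":[0,0,0],"fingers":1},{"offset":[-4,36,26],"dr":[0,0,0],"fingers":1},{"offset":[-4,36,20],"dr":[0,0,0],"fingers":1},{"offset":[-4,36,20],"dr":[0,0,0],"fingers":1},{"offset":[-4,36,20],"dr":[0,0,0],"fingers":1},{"offset":[-4,36,20],"dr":[0,0,0],"fingers":1},{"offset":[-4,36,10],"dr":[0,0,0],"fingers":1},{"offset":[-4,30,0],"dr":[0,0,0],"fingers":1},{"offset":[0,15,0],"dr":[0,0,0],"fingers":1},{"offset":[0,0,0],"dr":[0,0,0],"fingers":1},{"offset":[0,0,0],"dr":[0,0,0],"fingers":1}]'
python3 - <<'E'
from h import *
import pickle
s,f=wframe("w2.png");pickle.dump((s,f),open("w2.pkl","wb"));print(s["t"],s["ee_pos"],yaw(s),abs(s["dq"]).max())
print(w2px(f,[.5645,.220,.014]))
E
```

```text
t: 5.37
ee_pos: [0.4314, 0.1482, 0.2376]
tool_rot: [-0.005, 0.89, 0.456, -0.004]
ft_force: [-0.3, -0.1, -2.3]
opening: 0.0234
5.3667 [0.43141286 0.14821688 0.23764099] (np.float64(54.321636004099254), array([-0.01161398,  0.00607853, -0.99991408])) 0.03141843649906648
[362.39190224  34.86722135]
```

View pics/w2.png

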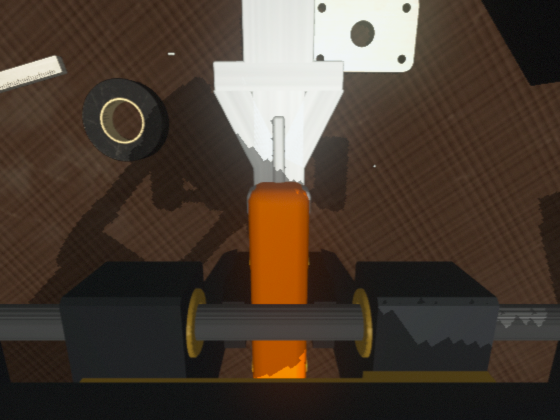

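The wrist view shows the plate's centre hole at (362,34), as predicted, with screws at (405,8), (322,7), (319,58) and (402,58). The blade's shoulder edge is at row 62, columns 214-343.

```bash
python3 - <<'E'
from h import *
import pickle
s,f=pickle.load(open("w2.pkl","rb"))
g=cv2.cvtColor(f["color"],cv2.COLOR_RGB2GRAY)
m=((g<130)).astype(np.uint8)[:70,300:420]
n,l,st,ce=cv2.connectedComponentsWithStats(m)
for i in range(1,n):
    if 15<st[i,4]<900: print(st[i],ce[i]+[300,0],(px2w(f,*(ce[i]+[300,0]),.014)*1e3).round(1))
M=np.array(f["tool_from_camera"]);K=np.array(f["K"])
def tool(u,v,z):
    d=M[:3,:3]@np.linalg.solve(K,[u,v,1]);return (M[:3,3]+d*(z-M[2,3])/d[2])*1e3
gx=cv2.GaussianBlur(g,(3,3),0).astype(int)
for r in(5,20,66,72,78):print(r,[(c,gx[r,c]) for c in range(205,352) if abs(gx[r,c+1]-gx[r,c-1])>40])
print("shoulder L/R",tool(214.5,64,.062),tool(343,64,.062))
E
```

```text
[103   3   8   9  52] [406.05769231   7.25      ] [603.5 216.6  14. ]
[18  4  8  8 49] [321.57142857   7.46938776] [548.5 256.2  14. ]
[110   8  10  62 242] [416.96280992  47.97107438] [595.8 185.3  14. ]
[ 51  21  23  26 473] [362.08033827  33.30232558] [564.9 221.1  14. ]
[17 55  7  6 37] [319.91891892  57.81081081] [526.6 225.9  14. ]
[98 55  8  8 51] [401.31372549  58.64705882] [581.2 185.8  14. ]
5 [(241, np.int64(108)), (242, np.int64(163)), (243, np.int64(207)), (317, np.int64(220)), (318, np.int64(173)), (319, np.int64(123)), (324, np.int64(113)), (325, np.int64(161)), (326, np.int64(214))]
20 [(241, np.int64(94)), (242, np.int64(151)), (243, np.int64(200))]
66 [(212, np.int64(90)), (213, np.int64(146)), (214, np.int64(197))]
72 [(212, np.int64(78)), (213, np.int64(112)), (214, np.int64(167)), (215, np.int64(208)), (342, np.int64(208)), (343, np.int64(167)), (344, np.int64(134))]
78 [(213, np.int64(102)), (214, np.int64(160)), (215, np.int64(208)), (342, np.int64(203)), (343, np.int64(150)), (344, np.int64(105))]
shoulder L/R [ 89.08918791 -25.00069344  62.        ] [89.13586418 25.87190097 62.        ]
```

```bash
python3 -m pendant '[{"offset":[1,-20,-8],"dr":[-0.006,-0.007,-0.003],"fingers":1},{"offset":[1,-32,-25],"dr":[0,0,0],"fingers":1},{"offset":[1,-30,-33],"dr":[0,0,0],"fingers":1},{"offset":[0,-16,-33],"dr":[0,0,0],"fingers":1},{"offset":[0,-3,-30],"dr":[0,0,0],"fingers":1},{"offset":[0,0,-10],"dr":[0,0,0],"fingers":1},{"offset":[0,0,0],"dr":[0,0,0],"fingers":1}]'
cat > st.py <<'E'
from h import *
s=read_state();y,z=yaw(s);print(s['t'],(s['ee_pos']*1e3).round(2),y.round(2),z.round(4),abs(s['dq']).max().round(3),s['ft_force'].round(1))
E
python3 st.py;  python3 -m pendant '[{"offset":[0,0,0],"dr":[0,0,0],"fingers":1}]'>/dev/null; python3 st.py
```

```text
t: 6.0
ee_pos: [0.433, 0.0358, 0.0943]
tool_rot: [0.0, 0.892, 0.452, -0.001]
ft_force: [-0.7, 0.7, -2.2]
opening: 0.0234
6.0 [433.01  35.83  94.25] 53.7 [-0.0021 -0.0011 -1.    ] 0.051 [-0.7  0.7 -2.2]
6.0833 [431.7   34.42  93.03] 53.57 [-0.0058 -0.0015 -1.    ] 0.035 [ 0.1  0.7 -1.8]
```

```bash
python3 -m pendant '[{"offset":[4,8.5,-22],"dr":[0.002,-0.002,0.01],"fingers":1},{"offset":[0,0,0],"dr":[0,0,0],"fingers":1}]' >/dev/null; python3 st.py;  python3 -m pendant '[{"offset":[0,0,0],"dr":[0,0,0],"fingers":1}]'>/dev/null; python3 st.py;  python3 -m pendant '[{"offset":[0,0,0],"dr":[0,0,0],"fingers":1}]'>/dev/null; python3 st.py
```

```text
6.25 [436.57  41.43  71.76] 53.99 [-2.6e-03  2.0e-04 -1.0e+00] 0.09 [-1.6 -0.8 -2.2]
6.3333 [437.43  41.22  72.67] 54.0 [-1.5e-03  1.0e-04 -1.0e+00] 0.016 [ 0.5 -0.6 -1.9]
6.4167 [437.85  41.08  73.6 ] 54.0 [-1.e-03 -1.e-04 -1.e+00] 0.023 [-0.6 -0.4 -1.1]
```

```bash
python3 -m pendant '[{"offset":[-2.5,1.8,-5],"dr":[0,0.003,0.003],"fingers":1},{"offset":[-0.5,0.1,-0.9],"dr":[0,0.0007,0],"fingers":1}]' >/dev/null; python3 st.py; python3 -m pendant '[{"offset":[11.7,16.2,-0.9],"dr":[0,0.0007,0],"fingers":1},{"offset":[-0.5,0.1,-0.9],"dr":[0,0.0007,0],"fingers":1}]' >/dev/null; python3 st.py
```

```text
6.5833 [436.78  42.99  70.24] 54.19 [ 2.e-04 -1.e-04 -1.e+00] 0.017 [-0.2 -1.3 -2.5]
6.75 [449.13  59.52  70.15] 54.14 [ 2.3e-03  1.0e-04 -1.0e+00] 0.066 [ 0.6  0.3 -2.5]
```

```bash
python3 -m pendant '[{"offset":[8,13.6,-2.2],"dr":[0,0.007,0],"fingers":1},{"offset":[-0.5,0.1,-0.9],"dr":[0,0.001,0],"fingers":1}]' >/dev/null; python3 st.py
python3 - <<'E'
from h import *
f=grab_frame("top");g=f["color"];cv2.imwrite("pics/t2.png",cv2.resize(g[175:245,140:240,::-1],(800,560),interpolation=cv2.INTER_CUBIC))
E
```

```text
6.9167 [457.39  73.74  68.35] 54.21 [-3.7e-03 -1.0e-04 -1.0e+00] 0.063 [ 0.7  0.3 -1.6]
```

View pics/t2.png

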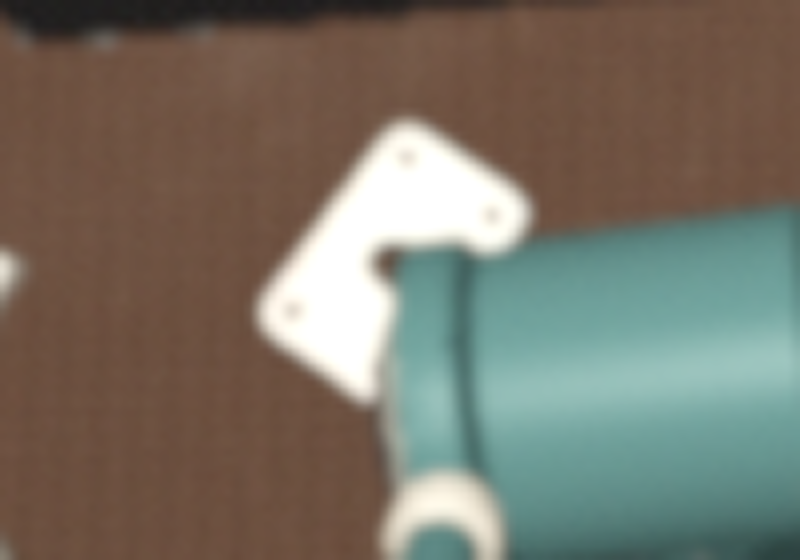

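```bash
python3 -m pendant '[{"offset":[11.7,15.9,-1],"dr":[0,0.001,0],"fingers":1},{"offset":[-0.5,0.1,-0.9],"dr":[0,0.001,0],"fingers":1}]' >/dev/null; python3 st.py; python3 -m pendant '[{"offset":[11.7,16.2,-1.5],"dr":[0,0.001,0],"fingers":1},{"offset":[-0.5,0.1,-0.9],"dr":[0,0.001,0],"fingers":1}]' >/dev/null; python3 st.py
```

```text
7.1333 [466.06  88.37  66.24] 54.3 [-0.0093 -0.0019 -1.    ] 0.087 [ 1.2 -0.5 -1.8]
7.3 [475.7  101.89  65.74] 54.49 [-0.0156 -0.0076 -0.9998] 0.085 [ 2.4  1.2 -0.2]
```

```bash
python3 -m pendant '[{"offset":[1.6,-1.2,2.3],"dr":[0.008,-0.0115,-0.006],"fingers":1}]' >/dev/null; python3 st.py; python3 -m pendant '[{"offset":[0,0,0],"dr":[0,0,0],"fingers":1}]' >/dev/null; python3 st.py
```

```text
7.3833 [476.17 100.3   67.74] 54.21 [-6.2e-03 -1.0e-04 -1.0e+00] 0.129 [-0.5 -1.  -2.9]
7.4667 [476.15  99.69  68.25] 54.2 [-4.7e-03  3.0e-04 -1.0e+00] 0.026 [ 1.3  0.5 -2.9]
```

```bash
python3 -m pendant '[{"offset":[8,10.2,-0.5],"dr":[0,0,0],"fingers":1}]' >/dev/null; python3 st.py; python3 -m pendant '[{"offset":[7.7,10.4,0],"dr":[0,0,0],"fingers":1}]' >/dev/null; python3 st.py
```

```text
7.55 [481.61 108.36  67.06] 54.12 [-8.3e-03 -8.0e-04 -1.0e+00] 0.267 [-0.3 -1.  -2.2]
7.6333 [489.13 118.58  66.94] 54.02 [-8.7e-03 -7.0e-04 -1.0e+00] 0.226 [ 0.4  0.2 -2. ]
```

```bash
python3 -m pendant '[{"offset":[6.5,7.2,1],"dr":[0.001,-0.0045,0.002],"fingers":1}]' >/dev/null; python3 st.py; python3 -m pendant '[{"offset":[0,0,0],"dr":[0,0,0],"fingers":1}]' >/dev/null; python3 st.py
```

```text
7.7167 [495.87 126.43  67.63] 54.11 [-4.7e-03  4.0e-04 -1.0e+00] 0.181 [-0.1  0.1 -2.7]
7.8 [497.66 127.92  68.05] 54.16 [-0.0025  0.0012 -1.    ] 0.014 [-0.2  0.1 -2.4]
```

```bash
python3 -m pendant '[{"offset":[3,4.2,-0.5],"dr":[0,0.002,0],"fingers":1}]' >/dev/null; python3 st.py; python3 -m pendant '[{"offset":[0,0,-0.5],"dr":[0,0,0],"fingers":1}]' >/dev/null; python3 st.py
```

```text
7.8833 [500.21 132.35  67.11] 54.2 [-6.2e-03  5.0e-04 -1.0e+00] 0.151 [-0.6 -1.8 -1.9]
7.9667 [501.23 133.26  66.74] 54.24 [-5.2e-03  9.0e-04 -1.0e+00] 0.017 [ 0.7 -0.4 -2.4]
```

```bash
python3 - <<'E'
from h import *
s,f=wframe("w3.png");print(w2px(f,[.565,.2211,.014]))
M=np.array(f["tool_from_camera"]);K=np.array(f["K"]);Mi=np.linalg.inv(M)
for p in((82,-44.),(82,44)):
    q=K@(Mi[:3,:3]@np.array([p[0]/1e3,p[1]/1e3,.053])+Mi[:3,3]);print("expected plate near corner",q[:2]/q[2])
E
```

```text
[279.47769139  -0.36611846]
expected plate near corner [160.40027774  80.32376667]
expected plate near corner [394.72226712  80.5433007 ]
```

View pics/w3.png

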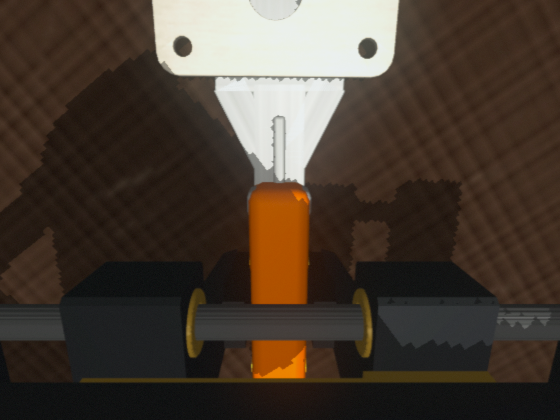

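The plate sits squarely on the tongue: near edge at row 76, corners at columns 157 and 397. It is about 1 mm short of the shoulder, so I'll push 2 mm more and then lift.

```bash
python3 -m pendant '[{"offset":[1.2,1.6,0],"dr":[0,0,0],"fingers":1}]' >/dev/null; python3 st.py; python3 -m pendant '[{"offset":[0,0,4],"dr":[0,0,0],"fingers":1},{"offset":[0,0,6],"dr":[0,0,0],"fingers":1},{"offset":[0,0,8],"dr":[0,0,0],"fingers":1}]' >/dev/null; python3 st.py;  python3 -m pendant '[{"offset":[0,0,0],"dr":[0,0,0],"fingers":1},{"offset":[0,0,0],"dr":[0,0,0],"fingers":1}]' >/dev/null; python3 st.py
```

```text
8.1 [501.16 134.44  65.94] 54.27 [-0.0077  0.     -1.    ] 0.049 [-0.1 -0.1 -1.8]
8.35 [498.94 133.97  82.64] 54.28 [-0.0134 -0.0014 -0.9999] 0.216 [-0.4 -0.7 -3.9]
8.5167 [499.64 133.89  84.83] 54.27 [-0.0109 -0.001  -0.9999] 0.021 [-0.3 -0.3 -3.3]
```

```bash
python3 - <<'E'
from h import *
import pickle
s,f=pickle.load(open("w1.pkl","rb"))
M=np.array(f["tool_from_camera"]);K=np.array(f["K"])
a=np.radians(54.2);T=np.eye(4);T[:3,0]=np.cos(a),np.sin(a),0;T[:3,1]=np.sin(a),-np.cos(a),0;T[:3,2]=0,0,-1;T[2,3]=.25
T0=T@M
slot=np.array([.618,-.0956,.085])
d=T0[:3,:3]@np.linalg.solve(K,[475,130,1]);p=T0[:3,3]+d*(.085-T0[2,3])/d[2]
T[:3,3]=slot-p+T[:3,3];T[2,3]=.25;print("TCP",T[:3,3])
g=dict(K=K,cam_to_world=T@M);u=np.array([.978,-.208,0]);n=np.array([.208,.978,0])
for l in(-.046,.046):print(w2px(g,slot+l*n),w2px(f,slot+l*n))
for l in(-.075,.075):print("roof",w2px(g,slot+u*.006+l*n+[0,0,.08]),w2px(f,slot+u*.006+l*n-[0,0,.085]))
E
```

```text
TCP [ 0.46790349 -0.06353425  0.25      ]
[491.25103888 188.14559523] [447.37705484  76.21364268]
[457.19052221  66.27836997] [398.32996554 -88.0987503 ]
roof [607.28186276 260.63620253] [417.27320283 118.13351059]
roof [547.88756112 -36.97877422] [356.1557203  -66.83105698]
```

```bash
python3 -m pendant '[{"offset":[0,0,4],"dr":[0,-0.004,0],"fingers":1},{"offset":[0,-2,8],"dr":[0,-0.003,0],"fingers":1},{"offset":[-1,-4,12],"dr":[0,0,0],"fingers":1},{"offset":[-2,-8,15],"dr":[0,0,0],"fingers":1},{"offset":[-2,-12,16],"dr":[0,0,0],"fingers":1},{"offset":[-2,-14,16],"dr":[0,0,0],"fingers":1},{"offset":[-2,-14,16],"dr":[0,0,0],"fingers":1},{"offset":[-2,-14,16],"dr":[0,0,0],"fingers":1},{"offset":[-2,-14,16],"dr":[0,0,0],"fingers":1},{"offset":[-2,-14,16],"dr":[0,0,0],"fingers":1},{"offset":[-2,-14,14],"dr":[0,0,0],"fingers":1},{"offset":[-2,-14,10],"dr":[0,0,0],"fingers":1}]' >/dev/null; python3 st.py; python3 -m pendant '[{"offset":[-2,-14,6],"dr":[0,0,0],"fingers":1},{"offset":[-2,-14,2],"dr":[0,0,0],"fingers":1},{"offset":[-2,-13,0],"dr":[0,0,0],"fingers":1},{"offset":[-2,-11,0],"dr":[0,0,0],"fingers":1},{"offset":[-2,-9,0],"dr":[0,0,0],"fingers":1},{"offset":[-1,-6,0],"dr":[0,0,0],"fingers":1},{"offset":[0,-3,0],"dr":[0,0,0],"fingers":1},{"offset":[0,-1,0],"dr":[0,0,0],"fingers":1},{"offset":[0,0,0],"dr":[0,0,0],"fingers":1},{"offset":[0,0,0],"dr":[0,0,0],"fingers":1}]' >/dev/null; python3 st.py
python3 - <<'E'
from h import *
import pickle
s,f=wframe("w4.png");pickle.dump((s,f),open("w4.pkl","wb"));print(s["ee_pos"])
E
```

```text
9.5167 [474.18   3.22 257.5 ] 54.51 [-0.0045 -0.0036 -1.    ] 0.378 [ 1.  -0.8 -2.7]
10.35 [460.92 -75.7  277.78] 54.28 [ 0.0103 -0.0075 -0.9999] 0.005 [ 1.   0.3 -3.8]
[ 0.46092139 -0.075705    0.27778274]
```

View pics/w4.png

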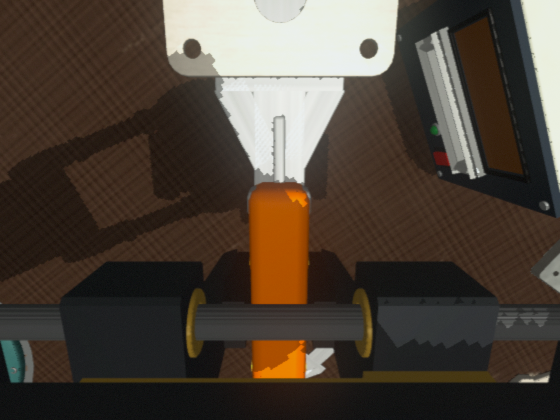

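The plate is still seated, with screws at (192,48) and (368,47). The whole slot collar is visible at columns 415-485, rows 27-180. I'll zoom in on it.

```bash
python3 - <<'E'
import cv2
i=cv2.imread("pics/w4.png")[15:195,395:560];i=cv2.resize(i,None,fx=3.3,fy=3.3,interpolation=cv2.INTER_CUBIC)
for k in range(0,180,20):cv2.putText(i,str(15+k),(0,int(k*3.3)+4),0,.35,(0,255,255))
for k in range(0,160,20):cv2.putText(i,str(395+k),(int(k*3.3),590),0,.35,(0,255,255))
cv2.imwrite("pics/w4c.png",i)
E
```

```text
(no output)
```

View pics/w4c.png

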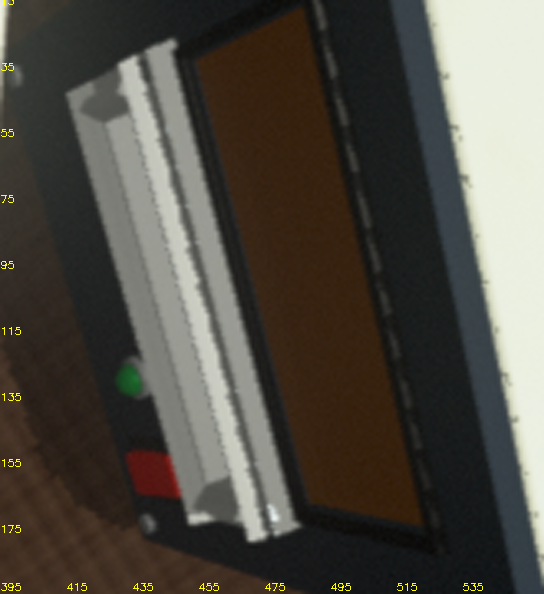

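```bash
cat > sl.py <<'E'
from h import *
import pickle
s,f=pickle.load(open("w4.pkl","rb"))
W=lambda c,z:px2w(f,395+c[0]/3.3,15+c[1]/3.3,z)[:2]*1e3
for nm,a,b,zs in(("low lip",(67,95),(190,523),(.071,.073)),("up lip front",(120,62),(248,541),(.097,.099)),("up lip rear",(142,54),(270,536),(.097,.099)),("flange top",(175,40),(298,527),(.097,.099,.101)),("roof",(425,0),(540,560),(.165,))):
    for z in zs:
        A,B=W(a,z),W(b,z);v=A-B;print(nm,z,A.round(1),B.round(1),"len",np.linalg.norm(v).round(1),"mid",((A+B)/2).round(1),"yaw",(np.degrees(np.arctan2(v[1],v[0]))-90).round(2))
M=np.array(f["tool_from_camera"]);K=np.array(f["K"])
for u,v in((192,48),(368.5,47.5),(165,50),(397,50),(280,76)):
    d=M[:3,:3]@np.linalg.solve(K,[u,v,1]);print("plate tool",((M[:3,3]+d*(.058-M[2,3])/d[2])*1e3).round(1))
E
python3 sl.py
```

```text
low lip 0.071 [624.7 -37.4] [ 600.2 -146. ] len 111.3 mid [612.4 -91.7] yaw -12.72
low lip 0.073 [623.8 -37.3] [ 599.5 -145.1] len 110.5 mid [611.6 -91.2] yaw -12.72
up lip front 0.097 [626.  -36.9] [ 600.4 -146.8] len 112.8 mid [613.2 -91.9] yaw -13.08
up lip front 0.099 [625.  -36.8] [ 599.7 -145.9] len 111.9 mid [612.3 -91.3] yaw -13.08
up lip rear 0.097 [630.6 -38.3] [ 605.3 -148.8] len 113.4 mid [617.9 -93.6] yaw -12.89
up lip rear 0.099 [629.6 -38.2] [ 604.5 -147.9] len 112.5 mid [617. -93.] yaw -12.89
flange top 0.097 [637.7 -40.1] [ 611.8 -150.8] len 113.8 mid [624.7 -95.5] yaw -13.16
flange top 0.099 [636.6 -39.9] [ 610.9 -149.9] len 112.9 mid [623.8 -94.9] yaw -13.16
flange top 0.101 [635.6 -39.8] [ 610.1 -148.9] len 112.0 mid [622.8 -94.3] yaw -13.16
roof 0.165 [637.  -53.2] [ 615.5 -148.3] len 97.5 mid [ 626.3 -100.8] yaw -12.7
plate tool [ 94.1 -32.6  58. ]
plate tool [94.3 34.6 58. ]
plate tool [ 93.4 -42.9  58. ]
plate tool [93.5 45.5 58. ]
plate tool [84.2  0.9 58. ]
```

```bash
python3 -m pendant '[{"offset":[0,0,0],"dr":[0,0,-0.02],"fingers":1},{"offset":[-1,1,0],"dr":[0,0,-0.04],"fingers":1},{"offset":[-1,1,0],"dr":[0,0,-0.06],"fingers":1},{"offset":[-1,1,0],"dr":[0,0,-0.06],"fingers":1},{"offset":[-1,1,0],"dr":[0,0,-0.06],"fingers":1},{"offset":[-1,1,0],"dr":[0,0,-0.06],"fingers":1},{"offset":[-1,1,0],"dr":[0,0,-0.06],"fingers":1},{"offset":[-1,1,0],"dr":[0,0,-0.06],"fingers":1},{"offset":[-1,1,0],"dr":[0,0,-0.06],"fingers":1},{"offset":[-1,1,0],"dr":[0,0,-0.06],"fingers":1}]'>/dev/null; python3 st.py
```

```text
11.2333 [451.74 -61.52 275.33] 21.77 [ 1.0e-04 -7.3e-03 -1.0e+00] 0.787 [-0.7  0.9 -3.6]
```

```bash
python3 -m pendant '[{"offset":[-1,1,0],"dr":[0.002,0,-0.06],"fingers":1},{"offset":[-1,1,0],"dr":[0.002,0,-0.06],"fingers":1},{"offset":[-1,1,0],"dr":[0.002,0,-0.06],"fingers":1},{"offset":[-1,1,0],"dr":[0.001,0,-0.06],"fingers":1},{"offset":[-1,1,0],"dr":[0.001,0,-0.06],"fingers":1},{"offset":[0,1,0],"dr":[0.001,0,-0.06],"fingers":1},{"offset":[0,1,0],"dr":[0.001,0,-0.06],"fingers":1},{"offset":[0,1,0],"dr":[0,0,-0.055],"fingers":1},{"offset":[0,1,0],"dr":[0,0,-0.045],"fingers":1},{"offset":[0,0,0],"dr":[0,0,-0.03],"fingers":1},{"offset":[0,0,0],"dr":[0,0,-0.015],"fingers":1},{"offset":[0,0,0],"dr":[0,0,0],"fingers":1}]'>/dev/null; python3 st.py
python3 -m pendant '[{"offset":[0,0,0],"dr":[0,0,0],"fingers":1},{"offset":[0,0,0],"dr":[0,0,0],"fingers":1}]'>/dev/null; python3 st.py
```

```text
12.2333 [445.54 -45.28 272.15] -12.6 [-0.007   0.0113 -0.9999] 0.01 [ 0.7 -0.1 -3.6]
12.4 [445.49 -44.78 271.86] -12.53 [-0.0077  0.0118 -0.9999] 0.004 [ 0.1  0.2 -3.8]
```

```bash
python3 -m pendant '[{"offset":[0,-1,-4],"dr":[-0.004,-0.003,-0.003],"fingers":1},{"offset":[0,-1,-8],"dr":[-0.004,-0.003,-0.003],"fingers":1},{"offset":[0,-1,-12],"dr":[0,0,0],"fingers":1},{"offset":[0,-1,-15],"dr":[0,0,0],"fingers":1},{"offset":[0,-1,-15],"dr":[0,0,0],"fingers":1},{"offset":[0,-1,-15],"dr":[0,0,0],"fingers":1},{"offset":[0,-1,-14],"dr":[0,0,0],"fingers":1},{"offset":[0,0,-12],"dr":[0,0,0],"fingers":1},{"offset":[0,0,-9],"dr":[0,0,0],"fingers":1},{"offset":[0,0,-6],"dr":[0,0,0],"fingers":1},{"offset":[0,0,-3],"dr":[0,0,0],"fingers":1},{"offset":[0,0,0],"dr":[0,0,0],"fingers":1}]'>/dev/null; python3 st.py
cat >> st.py <<'E'
u=np.array([.9746,-.2241]);n=np.array([.2241,.9746]);p=s['ee_pos'][:2]*1e3
print("U",(p@u).round(2),"N",(p@n).round(2),"yaw err",(y+12.95).round(2))
E
python3 -m pendant '[{"offset":[0,0,0],"dr":[0,0,0],"fingers":1}]'>/dev/null; python3 st.py
```

```text
13.4 [443.85 -52.56 149.5 ] -12.91 [ 0.      0.0016 -1.    ] 0.003 [-0.8 -0.5 -3.5]
13.4833 [443.96 -52.57 149.53] -12.91 [ 0.      0.0015 -1.    ] 0.004 [ 0.5  0.4 -3.5]
U 444.47 N 48.25 yaw err 0.04
```

```bash
cat > pl.py <<'E'
from h import *
s,f=wframe("wl.png")
g=cv2.cvtColor(f["color"],cv2.COLOR_RGB2GRAY)
m=(g<130).astype(np.uint8)[30:66,170:390]
n,l,st_,ce=cv2.connectedComponentsWithStats(m)
M=np.array(f["tool_from_camera"]);K=np.array(f["K"])
for i in range(1,n):
    if 60<st_[i,4]<600:
        u,v=ce[i]+[170,30];d=M[:3,:3]@np.linalg.solve(K,[u,v,1]);print(st_[i,2:],u.round(1),v.round(1),((M[:3,3]+d*(.058-M[2,3])/d[2])*1e3).round(2)[:2])
E
python3 pl.py
python3 -m pendant '[{"offset":[3,-0.5,0],"dr":[0,0,0],"fingers":1},{"offset":[4,-0.8,0],"dr":[0,0,0],"fingers":1},{"offset":[4,-0.8,0.3],"dr":[0,0,0],"fingers":1},{"offset":[4,-0.8,0.3],"dr":[0,0,0],"fingers":1},{"offset":[3,-0.6,0],"dr":[0,0,0],"fingers":1},{"offset":[1,0,0],"dr":[0,0,0],"fingers":1},{"offset":[0,0,0],"dr":[0,0,0],"fingers":1}]'>/dev/null; python3 st.py
```

```text
[ 17  19 262] 191.8 48.2 [ 94.5  -32.89]
[ 18  19 260] 368.4 48.1 [94.59 34.33]
14.1167 [468.55 -57.01 154.08] -12.9 [ 0.0085 -0.     -1.    ] 0.009 [-0.8  1.3 -4.6]
U 469.43 N 49.44 yaw err 0.05
```

```bash
python3 -m pendant '[{"offset":[-0.2,-0.9,-3.8],"dr":[0.002,0.009,0],"fingers":1}]'>/dev/null; python3 st.py
python3 -m pendant '[{"offset":[0,0,0],"dr":[0,0,0],"fingers":1}]'>/dev/null; python3 st.py
python3 - <<'E'
from h import *
f=grab_frame("scene");import pickle;pickle.dump(f,open("s2.pkl","wb"))
cv2.imwrite("pics/s2.png",cv2.resize(f["color"][150:240,260:380,::-1],(800,600),interpolation=cv2.INTER_CUBIC))
E
```

```text
14.2 [468.98 -57.95 150.91] -12.89 [ 8.0e-04  1.8e-03 -1.0e+00] 0.139 [ 0.3  0.3 -3.6]
U 470.06 N 48.62 yaw err 0.06
14.2833 [468.58 -57.99 150.17] -12.89 [-0.001   0.0021 -1.    ] 0.012 [-0.2 -0.2 -3.5]
U 469.67 N 48.5 yaw err 0.06
```

View pics/s2.png

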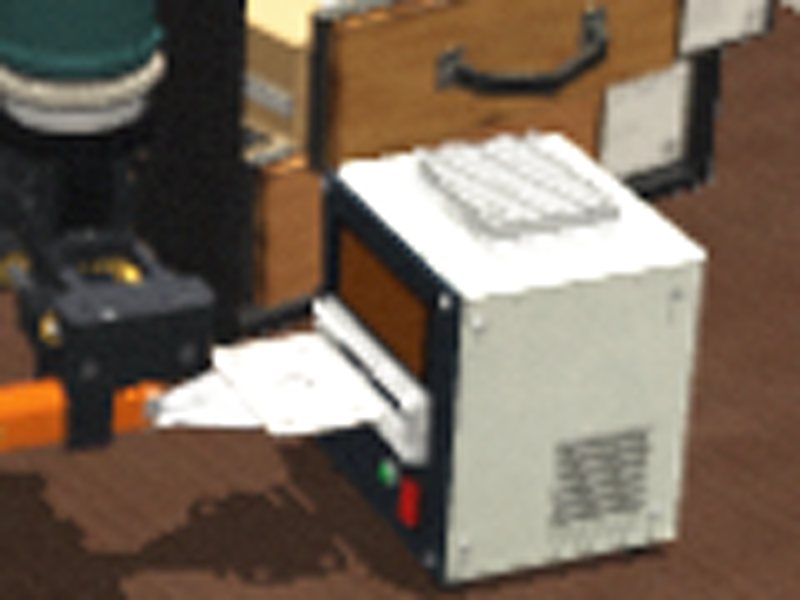

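The scene crop shows the plate level, square to the slot and just ahead of the lip. I'll go in gently, checking force and pose as I go.

```bash
for k in 1 2; do python3 -m pendant '[{"offset":[3.9,-0.9,-0.3],"dr":[0,0.001,0],"fingers":1}]'>/dev/null; python3 st.py; done
```

```text
14.4167 [471.84 -58.74 149.69] -12.9 [-0.0029  0.0023 -1.    ] 0.121 [-0.3  0.2 -3.7]
U 473.02 N 48.49 yaw err 0.05
14.5 [475.78 -59.67 149.23] -12.9 [-0.0042  0.0023 -1.    ] 0.105 [-0.9  0.5 -3.5]
U 477.07 N 48.47 yaw err 0.05
```

```bash
python3 -m pendant '[{"offset":[2,-0.5,0.6],"dr":[0,-0.002,0],"fingers":1}]'>/dev/null; python3 st.py;  python3 -m pendant '[{"offset":[0,0,0],"dr":[0,0,0],"fingers":1}]'>/dev/null; python3 st.py
```

```text
14.5833 [478.22 -60.28 149.69] -12.9 [-0.0022  0.0024 -1.    ] 0.042 [-0.  -0.3 -4.1]
U 479.58 N 48.42 yaw err 0.05
14.6667 [478.89 -60.42 149.84] -12.9 [-0.0015  0.0022 -1.    ] 0.007 [ 0.9  0.7 -3.5]
U 480.27 N 48.43 yaw err 0.05
```

Pose is good: z within 0.2 mm, tilt near zero, no contact force. Entering the slot proper.

```bash
for k in 1 2 3; do python3 -m pendant '[{"offset":[2.9,-0.7,0],"dr":[0,0,0],"fingers":1}]'>/dev/null; python3 st.py; done; python3 pl.py
```

```text
14.75 [481.52 -61.05 149.66] -12.89 [-0.0023  0.0024 -1.    ] 0.089 [-0.3 -0.5 -4.1]
U 482.97 N 48.41 yaw err 0.06
14.8333 [484.73 -61.85 149.74] -12.9 [-0.0021  0.0024 -1.    ] 0.07 [-0.4  0.1 -3.1]
U 486.28 N 48.35 yaw err 0.05
14.9167 [487.87 -62.59 149.73] -12.9 [-0.0021  0.0024 -1.    ] 0.08 [-0.9  0.6 -3.7]
U 489.51 N 48.34 yaw err 0.05
[ 17  19 263] 191.8 48.2 [ 94.5  -32.88]
[ 18  19 260] 368.4 48.1 [94.58 34.32]
```

```bash
for k in 1 2 3; do python3 -m pendant '[{"offset":[3.9,-0.9,0],"dr":[0,0,0],"fingers":1},{"offset":[3.9,-0.9,0],"dr":[0,0,0],"fingers":1}]'>/dev/null; python3 st.py; done; python3 pl.py
```

```text
15.1333 [496.64 -64.61 149.85] -12.9 [-0.0015  0.0023 -1.    ] 0.099 [ 0.5  0.5 -3.6]
U 498.5 N 48.33 yaw err 0.05
15.3 [505.34 -66.63 149.87] -12.9 [-0.0014  0.0022 -1.    ] 0.107 [ 0.6  0.  -4.3]
U 507.43 N 48.3 yaw err 0.05
15.4667 [514.16 -68.66 149.85] -12.9 [-0.0013  0.0022 -1.    ] 0.112 [-0.5  0.3 -4.1]
U 516.49 N 48.31 yaw err 0.05
[ 17  19 243] 191.7 48.7 [ 94.33 -32.95]
[ 18  19 244] 368.5 48.6 [94.43 34.36]
```

View pics/wl.png

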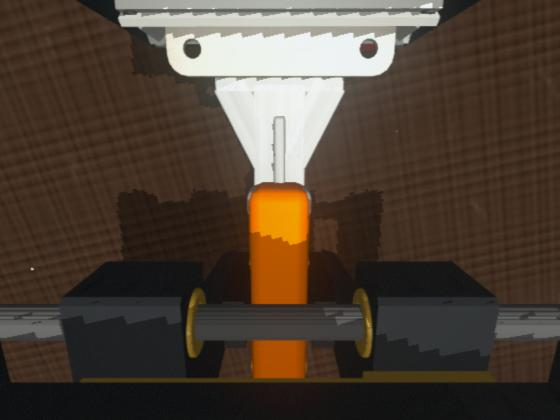

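The collar ends at columns 121 and 438 (centre 279.5) and the plate edges at 167 and 394 (centre 280.5), so the plate is centred to well under 1 mm. I'll continue in.

```bash
for k in 1 2 3 4; do python3 -m pendant '[{"offset":[3.9,-0.9,0],"dr":[0,0,0],"fingers":1},{"offset":[3.9,-0.9,0],"dr":[0,0,0],"fingers":1}]'>/dev/null; python3 st.py; done
```

```text
15.6833 [523.15 -70.71 149.85] -12.9 [-8.0e-04  2.1e-03 -1.0e+00] 0.101 [ 0.6  0.3 -3.9]
U 525.71 N 48.32 yaw err 0.05
15.85 [531.7  -72.71 149.76] -12.9 [-9.0e-04  2.1e-03 -1.0e+00] 0.107 [ 0.  -0.1 -3. ]
U 534.49 N 48.29 yaw err 0.05
16.0167 [540.34 -74.71 149.71] -12.9 [-0.0011  0.0021 -1.    ] 0.11 [-0.1  0.6 -3.7]
U 543.35 N 48.27 yaw err 0.05
16.1833 [549.03 -76.73 149.66] -12.9 [-0.0011  0.0021 -1.    ] 0.11 [ 0.8  0.2 -3.3]
U 552.28 N 48.26 yaw err 0.05
```

```bash
for k in 1 2 3 4 5; do python3 -m pendant '[{"offset":[1.5,-0.35,0.1],"dr":[0,0,0],"fingers":1}]'>/dev/null; python3 st.py; done
```

```text
16.2667 [551.32 -77.28 149.83] -12.9 [-5.e-04  2.e-03 -1.e+00] 0.04 [-0.5  0.3 -3.9]
U 554.63 N 48.23 yaw err 0.05
16.35 [553.08 -77.66 149.85] -12.9 [-8.0e-04  2.1e-03 -1.0e+00] 0.051 [ 0.3 -0.1 -3.7]
U 556.44 N 48.25 yaw err 0.05
16.4333 [554.47 -77.99 149.85] -12.9 [-0.0017  0.0023 -1.    ] 0.038 [-2.3  1.1 -4.4]
U 557.86 N 48.24 yaw err 0.05
16.5167 [555.4  -78.21 149.67] -12.9 [-0.0035  0.0027 -1.    ] 0.038 [-1.9  0.5 -2.5]
U 558.82 N 48.24 yaw err 0.05
16.6 [556.41 -78.45 149.57] -12.9 [-0.005  0.003 -1.   ] 0.036 [-1.7  0.6 -1.7]
U 559.85 N 48.24 yaw err 0.05
```

```bash
python3 -m pendant '[{"offset":[2,-0.45,0.5],"dr":[0.001,-0.004,0],"fingers":1}]'>/dev/null; python3 st.py; python3 -m pendant '[{"offset":[1.5,-0.3,0.2],"dr":[0,-0.001,0],"fingers":1}]'>/dev/null; python3 st.py;  python3 -m pendant '[{"offset":[0.5,-0.1,0.1],"dr":[0,-0.001,0],"fingers":1}]'>/dev/null; python3 st.py; python3 pl.py
```

```text
16.6833 [557.87 -78.74 149.78] -12.9 [-0.0025  0.0043 -1.    ] 0.029 [-3.2  0.6 -2.3]
U 561.34 N 48.28 yaw err 0.05
16.7667 [558.86 -78.97 149.76] -12.89 [-0.0028  0.0046 -1.    ] 0.027 [-2.5 -0.3 -3. ]
U 562.36 N 48.28 yaw err 0.06
16.85 [559.02 -79.08 149.67] -12.91 [-0.0027  0.0049 -1.    ] 0.005 [-2.9  0.3 -2.9]
U 562.54 N 48.21 yaw err 0.04
```

```bash
python3 -m pendant '[{"offset":[1.2,-0.3,0.3],"dr":[-0.002,-0.001,0],"fingers":1}]'>/dev/null; python3 st.py; python3 -m pendant '[{"offset":[0.5,-0.1,0.2],"dr":[0,-0.001,0],"fingers":1}]'>/dev/null; python3 st.py
python3 - <<'E'
from h import *
F=[]
for i in range(20):
    f=grab_frame("scene" if i==19 else "wrist");F.append(read_state()['ft_force'])
s=read_state();F=np.array(F);print(F.mean(0),(F.std(0)),F[-6:].mean(0))
cv2.imwrite("pics/s3.png",cv2.resize(f["color"][150:240,260:380,::-1],(800,600),interpolation=cv2.INTER_CUBIC))
wf=grab_frame("wrist");save(wf,"w9.png")
E
python3 st.py
```

```text
16.9833 [559.69 -79.27 149.71] -12.9 [-0.0028  0.003  -1.    ] 0.027 [-2.8  0.5 -3. ]
U 563.24 N 48.17 yaw err 0.05
17.0667 [559.96 -79.28 149.79] -12.9 [-0.0024  0.0031 -1.    ] 0.007 [-3.6  0.5 -1.6]
U 563.51 N 48.22 yaw err 0.05
[-3.49460168  0.79570177 -3.00248862] [0.47954405 0.35006353 0.5740725 ] [-3.38158391  0.71292245 -3.00154583]
18.1167 [560.17 -79.37 149.91] -12.9 [-0.0018  0.003  -1.    ] 0.001 [-3.1  1.  -3.4]
U 563.73 N 48.18 yaw err 0.05
```

View pics/s3.png

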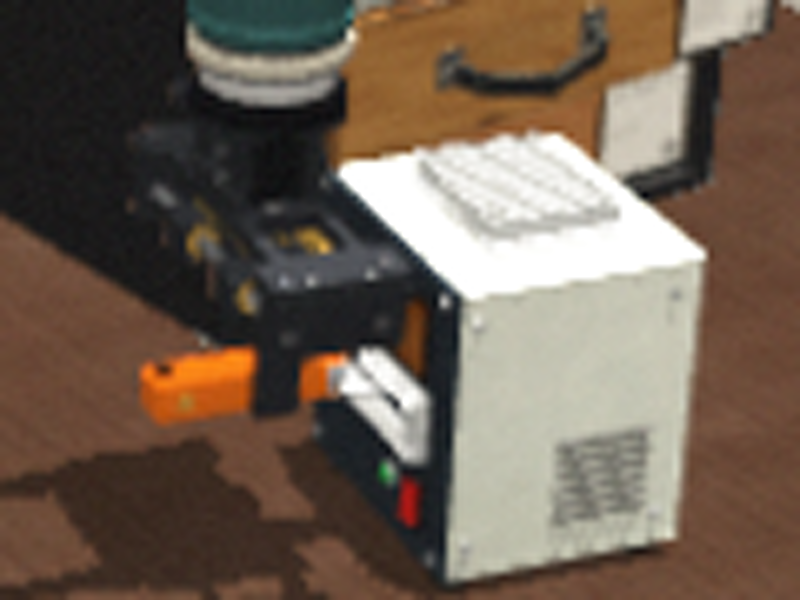

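The hold is steady and the axial force is about 3.6 N, which matches roughly 6 mm of plunger travel. Handing in.

```bash
python3 -c "
from station import job_done
print(job_done())"; python3 st.py
```

```text
the job is handed in; nothing more can be done
None
the job is handed in; nothing more can be done
```

I gripped the larger orange-handled spatula by its handle at 60 N, because the gripper cannot reach the 100 N asked for. I slid the tongue under the plate from its -x side up to about the shoulder, lifted it, carried it level through the slot and pushed the plunger in. The job was handed in at about 18 s with that hold kept.

Last checks:
- **Plunger:** about 6.5 mm in, from 6.5 mm of travel since first contact. The steady push of about 3.6 N agrees with roughly 6.3 mm.
- **Level and alignment:** tool tilt was at most 0.003 rad, yaw was 0.05° off the cabinet axis, and height was within 0.1 mm of the target. I saw no contact force on the way through the slot, and the last wrist view had the plate centred in it to well under 1 mm.
- **Plate seating:** the plate stayed put on the tongue in every view up to part-way through the slot. Measurements suggested a gap of up to about 1.5 mm to the shoulder, inside the camera error.
- **Not seen directly:** once inside, the plate was hidden from the cameras, so its final position there is worked out from the arm pose.
- **One reading that differed:** the downward load at the end averaged 3.0 N against about 3.6 N while carrying. I put this down to noise or friction at the plunger and did not check further.
- **Bystanders:** I did not take a closing picture to confirm the other things on the bench were untouched. The moves were planned clear of them, and no contact force showed.

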